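# Clear the cold hotplate: unstack the heating blocks and put each part in its place

### The job

The reaction is over and the hotplate is cold: take the stack on it apart and set each part upright, the same way up as it stood, and centred in its own place: the rubber stopper on the white porcelain plate, the cork ring down over the post of the black stand, the square vial block on the square steel plate and the round heating block on the round cork mat. Do not topple any of the parts, let go of everything, and leave the beaker and the white bottle standing where they are.

Things in the scene. Friction and masses are not known exactly. Their poses are not given: they have to be found in the camera images.
- stopper_mid (a point): Centre (half-way up) of the black rubber stopper, the top of the stack: a cylinder 27 mm in diameter with a shallow waist (24 mm), 30 mm high, z up. About 25 g. Rests on the cork ring.
- cork_ring_mid (a point): Centre (half-way up) of the cork ring, second from the top: outside diameter 38 mm, bore 20 mm right through, 28 mm high, z up. About 20 g. Rests on the square block.
- square_block_mid (a point): Centre (half-way up) of the square steel vial block, third from the top: 46 x 46 mm, 32 mm high, sides along its x and y axes, four round 14 mm holes in its upper face, z up. About 150 g. Rests on the round block; stands at any yaw.
- round_block_mid (a point): Centre (half-way up) of the round aluminium heating block, the bottom of the stack: 66 mm in diameter, 32 mm high, open well 38 mm wide in its upper face, z up. About 240 g. Rests near the middle of the fixed blue hotplate's dark round plate (140 mm wide, 95 mm above the bench); the hotplate's body is 165 mm wide, 80 mm high and reaches 150 mm from there towards the robot, 90 mm away from it.
- porcelain_plate_top (a point): Centre of the upper face of the white round porcelain plate, dotted with small dark holes: 90 mm in diameter, 8 mm thick, rimless, fixed on the bench. This point is 8 mm above the bench. Place of the stopper.
- post_stand_top (a point): Centre of the upper face of the black base of the post stand (base 100 x 60 mm, 12 mm high, long side along its x axis, fixed on the bench); the upright steel post rises from this point, 6 mm in diameter, 34 mm tall (its tip is 46 mm above the bench). Place of the cork ring, which goes down over the post and lies flat on the base.
- steel_plate_top (a point): Centre of the upper face of the flat square steel plate, 110 x 110 mm, 6 mm thick, rimless, fixed on the bench. This point is 6 mm above the bench. Place of the square block (any yaw).
- cork_mat_top (a point): Centre of the upper face of the round cork mat, 120 mm in diameter, 8 mm thick, fixed on the bench. This point is 8 mm above the bench. Place of the round block.
- beaker: Bystander: a loose clear glass beaker, 68 mm in diameter, 90 mm tall, origin at the centre of its underside, beyond the hotplate, to the left. To be left alone.
- wash_bottle: Bystander: a loose white plastic bottle, 60 mm in diameter, 120 mm tall, origin at the centre of its underside, beyond the hotplate, to the right. To be left alone.

How it is judged (in metres and radians):
At the end, for the whole second after the job is handed in: Stopper, square block and round block each stand within 15 mm of the centre of their place; the cork ring lies on the stand around its post (within 10 mm); all at the right height within 4 mm, upright within 7 degrees, at rest and released (horizontal distance between stopper_mid and porcelain_plate_top below 0.015 m and z of stopper_mid in the frame of porcelain_plate_top between 0.011 and 0.019 m and angle between each of stopper_mid, cork_ring_mid, square_block_mid, round_block_mid's own z axis and vertical below 0.12 rad and linear speed of each of stopper, cork_ring, square_block, round_block below 0.02 m/s and horizontal distance between cork_ring_mid and post_stand_top below 0.01 m and z of cork_ring_mid in the frame of post_stand_top between 0.01 and 0.018 m and horizontal distance between square_block_mid and steel_plate_top below 0.015 m and z of square_block_mid in the frame of steel_plate_top between 0.012 and 0.02 m and horizontal distance between round_block_mid and cork_mat_top below 0.015 m and z of round_block_mid in the frame of cork_mat_top between 0.012 and 0.02 m); the robot touches nothing.
It fails at once if the beaker is pushed more than 25 mm or tipped over (distance of beaker from where it was at the start of the episode above 0.025 m or angle between beaker's own z axis and vertical above 0.3 rad).
It fails at once if the wash bottle is pushed more than 25 mm or tipped over (distance of wash_bottle from where it was at the start of the episode above 0.025 m or angle between wash_bottle's own z axis and vertical above 0.3 rad).
It fails at once if a part of the stack is toppled (leans more than 45 degrees) (angle between any of stopper_mid, cork_ring_mid, square_block_mid, round_block_mid's own z axis and vertical above 0.785 rad).
It also fails if it takes over 115 s, if anything falls off the work surface, if the arm or the gripper's body presses on something with over 40 N, if the wrist force passes 120 N, or if a joint passes its speed limit or range.

### The arm

A 6-joint arm with a two-finger parallel gripper is mounted at the origin on the work surface. World frame = base frame: x ahead of the robot, y to its left, z up, the work surface at z = 0. Lengths are in m, angles in degrees, forces in N, time in s.
With the tool pointing down it reaches from about 0.35 to 0.875 m from the base axis. Payload 4.2 kg.
Tool frame: the origin (TCP) lies on the front face of the gripper's body, between the roots of the fingers; the fingertips stand 70 mm ahead of it and the grasp point (between the pads) lies 51 mm ahead of it; x points along the fingers, y is the direction in which the jaws open and shut, and the axes are right-handed (so a half turn about x gives the same grasp; the last joint's range is limited). The gripper opens to 87 mm and grips with 3 to 60 N. Pads are 19 mm wide; open, the fingers measure 117 mm over their backs; the gripper's body (75 mm by 190 mm) begins 51 mm behind the grasp point.
Start: joints at [-56.975, 22.042, 0.453, 0, -68.411, -14.817], TCP at [0.195, -0.594, 0.292] pointing down, gripper open.
Joint ranges: [-179.83, 179.83], [-69.29, 118.12], [-61.27, 80.66], [-181.25, 117.63], [-171.15, -9.14], [-177.46, 177.46]. Speed limits (degrees/s): [159.86, 159.86, 180, 180, 180, 180].

### API

Orientations are given as a 3x3 rotation matrix whose columns are the frame's x, y, z axes.
In Python, from station import r, viewer, spotter gives the robot as it stands.
- The arm moves only by the tool move_arm, never from a script. Its argument "series" is a list that holds one entry, the list of rows, each a list of 7 numbers: the turn, a rotation vector about the world's x, y, z scaled (see below), then the shift along the world's x, y, z scaled (see below), then the opening, from 0 (shut) to 1 (fully open). A call has 1 to 20 rows; each row shifts and turns the pose as measured when the row begins; what a row does not reach is not made up. The controller multiplies each number of a shift by 60 mm and each number of a turn by 8 degrees. A row lasts 1/8 s, in which the tool goes at most 62.5 mm and 10.7 degrees, less where a joint would pass 70% of its speed; a pose out of reach is approached as far as the arm can. A call with a number of a shift or a turn outside -1 to 1 is refused whole. A call with a gripper value outside its range is refused whole. The fingers move at their own pace and stop on an object; the grip force is fixed at half the most. Time passes only in rows, so rows that do not move let the fingers close. It gives the time, the measured TCP pose, the force and the opening at its end, in the units of the state.
- r.sense(): the state, without advancing time (a new reading comes with each control period).
- viewer.capture(name): name is "scene" or "top" or "wrist"; returns (picture, depth): 480x640x3 uint8, red, green, blue; 480x640 float32, m along the optical axis (not along the pixel's ray), 0 where there is no reading.
- viewer.camera_params(name): a dict with "mtx" (3x3 intrinsics, pixels), "pose" (4x4, takes a point from camera to world coordinates). Camera axes: x right, y down, z forward; pixel columns grow to the right and rows downward; lengths in m; the calibration is good to about 2 mm. A picture is of the moment at which its call begins: read the wrist's pose just before it. camera_params takes no time and is no camera call; for the wrist camera it gives the pose at the moment of the call.
- r.finish_job(): hands the job in, once; it reports no verdict.
Trained networks look in the newest picture that a camera, given by its name, has taken for a name from the list of things; names that differ only in an ending like _2 or _b are one class to them, and where a whole thing is asked for, a point or a joint stands for the part that bears it (a point fixed in the world has none). Each returns a list of dicts, best first, with "conf" (0 to 1); they miss things now and then, are a little off and sometimes report something else, mostly with a low value. They report only what shows in the picture. A call takes as long as a camera call.
- spotter.find_in(camera, name): "centre" ([column, row] in pixels, amid what is visible of it).
- spotter.trace(camera, name): "mask" (480x640 bool, what is visible of it) and "centre" ([column, row] in pixels, amid what is visible of it).
The state is a dict: "time_s": time; "joints": joint angles; "joint_velocities": joint speeds; "effort": joint torques, N m; "tcp_pos": TCP position; "ee_rot": TCP orientation; "wrist_force": force on the tool from outside, world axes, zero at the start; "moment": the same for the moment, N m; "gripper_width": opening from 0.0 (shut) to 1.0 (fully open).
Only numpy, scipy, OpenCV 4.12 (cv2) and the standard library are available. Lean on these libraries where they do the work, as an engineer would, in place of code of your own. Each camera call takes 0.05 s, during which the arm holds its last target.

## Working session

There is one attempt and no reset: what is moved stays moved. The work goes in short steps, Python scripts to look and compute and a tool call to move; the robot and the scene stay as the last step left them, time stands still between calls to the robot, and variables do not carry over. Pictures are saved under pics/ and viewed, and the job is handed in when it is done.

Besides the shell and the picture viewer there is one more tool, called by a JSON object that holds its "method" and its "body", one argument or row to a line. move_arm: Moves the arm, as the interface text tells. Its arguments: {"type":"object","properties":{"series":{"type":"array","items":{"type":"array","items":{"type":"array","items":{"type":"number","minimum":-1,"maximum":1}}}}},"required":["series"]}

```bash
ls; mkdir -p pics; python3 - <<'E'
from station import r, viewer, spotter
import cv2,numpy as np
s=r.sense(); print(s)
for c in ["scene","top","wrist"]:
    p,d=viewer.capture(c); cv2.imwrite(f"pics/{c}0.png",p[:,:,::-1]); np.save(f"{c}_d.npy",d)
    print(c,viewer.camera_params(c))
E
```

```text
pics
{'time_s': 0.0, 'joints': array([-5.69749535e+01,  2.20899518e+01,  3.80367606e-01, -2.89016474e-02,
       -6.84115841e+01, -1.48151535e+01]), 'joint_velocities': array([ 0.00578002, -0.10683763, -0.00048905,  0.01993597,  0.01617177,
        0.08907627]), 'effort': array([ 4.09086431e-05, -3.90664959e+01,  1.87406498e+01,  4.21990335e+00,
        1.09643745e-02, -1.92035186e-04]), 'tcp_pos': array([ 0.19517991, -0.59326746,  0.29117222]), 'ee_rot': array([[-7.59284213e-04, -3.12321341e-01,  9.49976212e-01],
       [ 2.02869866e-03,  9.49974050e-01,  3.12322252e-01],
       [-9.99997654e-01,  2.16435683e-03, -8.76944123e-05]]), 'wrist_force': array([ 0.45458872, -0.41257829,  1.0177892 ]), 'moment': array([0.04655755, 0.03986448, 0.01983017]), 'gripper_width': 0.997780278095292}
scene {'mtx': array([[541.11333411,   0.        , 320.17013738],
       [  0.        , 541.11333411, 249.12490784],
       [  0.        ,   0.        ,   1.        ]]), 'pose': array([[-7.82976854e-01,  3.93811970e-01, -4.81517786e-01,
         1.13162136e+00],
       [ 6.22050469e-01,  4.96536166e-01, 
[... 358 characters left out ...]
     ,   1.        ]]), 'pose': array([[ 0.02445358, -0.98936341,  0.14339478,  0.48055967],
       [-0.99969354, -0.02364763,  0.00732233, -0.00744467],
       [-0.0038535 , -0.1435299 , -0.98963848,  1.10268381],
       [ 0.        ,  0.        ,  0.        ,  1.        ]])}
wrist {'mtx': array([[398.82232876,   0.        , 326.76350002],
       [  0.        , 398.82232876, 240.01334151],
       [  0.        ,   0.        ,   1.        ]]), 'pose': array([[-0.31305869,  0.90570628,  0.28581529,  0.11644939],
       [ 0.94973278,  0.29810827,  0.09559869, -0.61881109],
       [ 0.00138043,  0.30137615, -0.95350433,  0.38335877],
       [ 0.        ,  0.        ,  0.        ,  1.        ]])}
```

View pics/scene0.png

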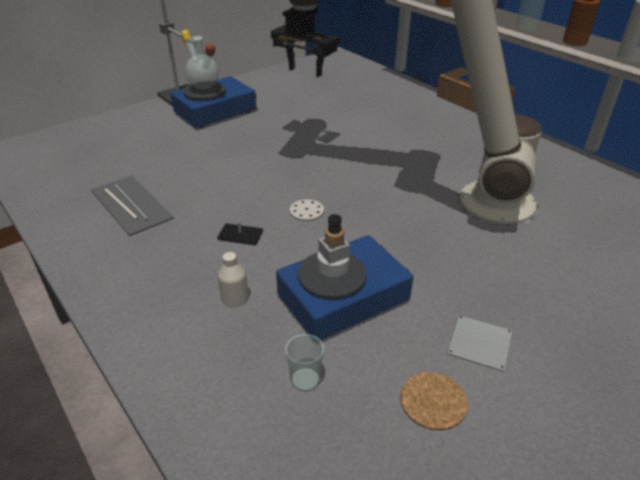

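View pics/top0.png

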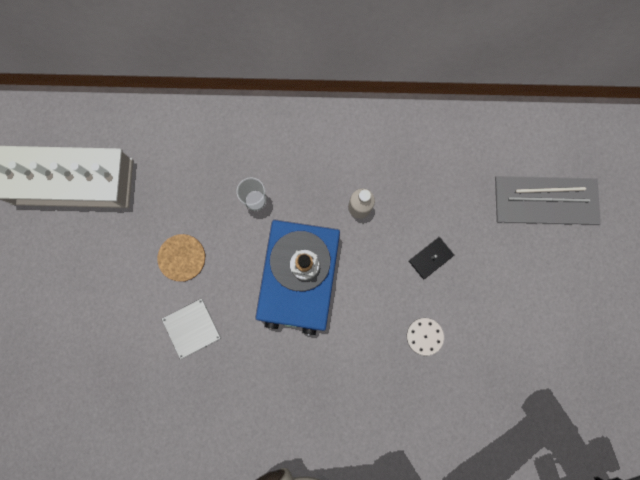

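```bash
cat > h.py <<'E'
from station import r, viewer, spotter
import cv2,numpy as np
def pts(c,mask,d,P):
    K=P["mtx"];v,u=np.nonzero(mask&(d>0));z=d[v,u]
    X=np.c_[(u-K[0,2])/K[0,0]*z,(v-K[1,2])/K[1,1]*z,z]
    return X@P["pose"][:3,:3].T+P["pose"][:3,3]
def fit(Q,ztop=None,band=.004):
    if ztop is None: ztop=np.percentile(Q[:,2],97)
    S=Q[abs(Q[:,2]-ztop)<band]
    (c,sz,a)=cv2.minAreaRect((S[:,:2]*1000).astype(np.float32)); ec,er=cv2.minEnclosingCircle((S[:,:2]*1000).astype(np.float32))
    return dict(n=len(S),z=round(float(np.median(S[:,2])),4),mean=S[:,:2].mean(0).round(4),rect=(np.round(c,1),np.round(sz,1),round(a,1)),circ=(np.round(ec,1),round(er,1)))
E
python3 - <<'E'
from h import *
names="stopper_mid cork_ring_mid square_block_mid round_block_mid porcelain_plate_top post_stand_top steel_plate_top cork_mat_top beaker wash_bottle".split()
for c in ["top","scene"]:
    p,d=viewer.capture(c);P=viewer.camera_params(c)
    for n in names:
        for k in spotter.trace(c,n)[:2]:
            Q=pts(c,k["mask"],d,P)
            print(c,n,round(k["conf"],2),np.round(k["centre"]),fit(Q) if len(Q)>20 else len(Q))
print(r.sense()["time_s"])
E
```

```text
top cork_ring_mid 0.7 [301. 271.] {'n': 113, 'z': 0.1604, 'mean': array([0.5804, 0.0147]), 'rect': (array([584.7,  13.8]), array([45.5, 45.2]), 80.1), 'circ': (array([584.8,  13.3]), 30.3)}
top cork_ring_mid 0.52 [300. 268.] {'n': 2, 'z': 0.1977, 'mean': array([0.5743, 0.0215]), 'rect': (array([574.3,  21.5]), array([2.9, 0. ]), -133.6), 'circ': (array([574.3,  21.5]), 1.5)}
top square_block_mid 0.74 [306. 271.] {'n': 55, 'z': 0.161, 'mean': array([0.5754, 0.0138]), 'rect': (array([584.5,  14.2]), array([44.5, 44.2]), 81.4), 'circ': (array([583.6,  12.3]), 28.6)}
top round_block_mid 0.67 [299. 275.] {'n': 106, 'z': 0.1284, 'mean': array([0.579 , 0.0143]), 'rect': (array([583.6,  14.3]), array([61. , 58.1]), 42.6), 'circ': (array([585.4,  13.5]), 32.2)}
top porcelain_plate_top 0.72 [425. 337.] {'n': 506, 'z': 0.01, 'mean': array([ 0.4283, -0.2821]), 'rect': (array([ 427.5, -281.3]), array([83.1, 85.6]), 7.7), 'circ': (array([ 428. , -282.1]), 44.1)}
top post_stand_top 0.94 [428. 255.] {'n': 436, 'z': 0.0141, 'mean': array([ 0.6214, -0.2974]), 'rect': (array([ 622.4, -299.6]), array([5
[... 3053 characters left out ...]
array([0.616 , 0.3311]), 'rect': (array([613.9, 329. ]), array([118.3, 118.6]), 67.3), 'circ': (array([614. , 328.2]), 60.8)}
scene beaker 0.8 [305. 362.] {'n': 230, 'z': 0.0886, 'mean': array([0.7653, 0.1494]), 'rect': (array([765.5, 149.2]), array([67.8, 65.2]), 51.3), 'circ': (array([765.2, 149.1]), 35.0)}
scene beaker 0.69 [436. 396.] {'n': 2419, 'z': 0.0073, 'mean': array([0.616 , 0.3312]), 'rect': (array([613.5, 329.3]), array([119.2, 116.8]), 5.0), 'circ': (array([614. , 328.2]), 60.8)}
scene wash_bottle 0.88 [234. 284.] {'n': 107, 'z': 0.1189, 'mean': array([ 0.7545, -0.1159]), 'rect': (array([ 755.5, -115.3]), array([27.8, 27.1]), 88.6), 'circ': (array([ 754.2, -117.4]), 16.1)}
1.25
```

{"method": "move_arm", "body": {
  "series": [
    [[0,0,-0.3,0.3,0.3,0.9,1],[0,0,-0.3,0.5,0.5,0.5,1],[0,0,-0.3,0.7,0.7,0.2,1],[0,0,-0.3,0.7,0.7,0,1],[0,0,-0.3,0.7,0.7,0,1],[0,0,-0.3,0.7,0.7,0,1],[0,0,-0.3,0.6,0.5,0,1],[0,0,-0.3,0.4,0.3,0,1],[0,0,-0.3,0.2,0.2,0,1],[0,0,0,0,0,0,1],[0,0,0,0,0,0,1]]
  ]
}}

```text
time_s: 2.62
tcp_pos: [0.4903, -0.3076, 0.3912]
ee_rot: [[0.004, 0.072, 0.997], [0.0, 0.997, -0.072], [-1.0, 0.0, 0.004]]
wrist_force: [-0.3, -0.5, -0.5]
gripper_width: 1.002
```

```bash
cat >> h.py <<'E'
def look(names,tag,show=False,c="wrist",zt={}):
    s=r.sense();R=s["ee_rot"]
    print(round(s["time_s"],2),s["tcp_pos"].round(4),"x",R[:,0].round(3),"yaw",np.degrees(np.arctan2(R[1,1],R[0,1])).round(2),"j",s["joints"].round(0),s["gripper_width"].round(3),s["wrist_force"].round(1))
    P=viewer.camera_params(c);p,d=viewer.capture(c)
    if tag: cv2.imwrite(f"pics/{tag}.png",p[:,:,::-1])
    for n in names:
        for k in spotter.trace(c,n)[:1]:
            Q=pts(c,k["mask"],d,P)
            print(n,round(k["conf"],2),np.round(k["centre"]),fit(Q,zt.get(n),.006) if len(Q)>20 else len(Q))
E
python3 - <<'E'
from h import *
look(["porcelain_plate_top","post_stand_top","stopper_mid"],"w1")
E
```

```text
Traceback (most recent call last):
  File "h.py", line 14, in look
    print(round(s["time_s"],2),s["tcp_pos"].round(4),"x",R[:,0].round(3),"yaw",np.degrees(np.arctan2(R[1,1],R[0,1])).round(2),"j",s["joints"].round(0),s["gripper_width"].round(3),s["wrist_force"].round(1))
                                                                                                                                                       ^^^^^^^^^^^^^^^^^^^^^^^^
AttributeError: 'float' object has no attribute 'round'
```

```bash
sed -i 's/s\["gripper_width"\].round(3)/round(s["gripper_width"],3)/' h.py
python3 - <<'E'
from h import *
look(["porcelain_plate_top","post_stand_top","stopper_mid"],"w1")
E
```

```text
2.62 [ 0.4903 -0.3076  0.3912] x [ 0.004  0.    -1.   ] yaw 85.87 j [-16.  14.   4.  -0. -79. -78.] 1.002 [-0.3 -0.5 -0.5]
porcelain_plate_top 0.91 [342. 132.] {'n': 4860, 'z': 0.0077, 'mean': array([ 0.4297, -0.2833]), 'rect': (array([ 430.3, -283.3]), array([89. , 88.7]), 60.1), 'circ': (array([ 430.8, -283.4]), 45.0)}
post_stand_top 0.76 [338. 287.] {'n': 3230, 'z': 0.0115, 'mean': array([ 0.622 , -0.3002]), 'rect': (array([ 623.8, -300.8]), array([60.3, 99.9]), 39.3), 'circ': (array([ 623.7, -300.1]), 56.6)}
```

View pics/w1.png

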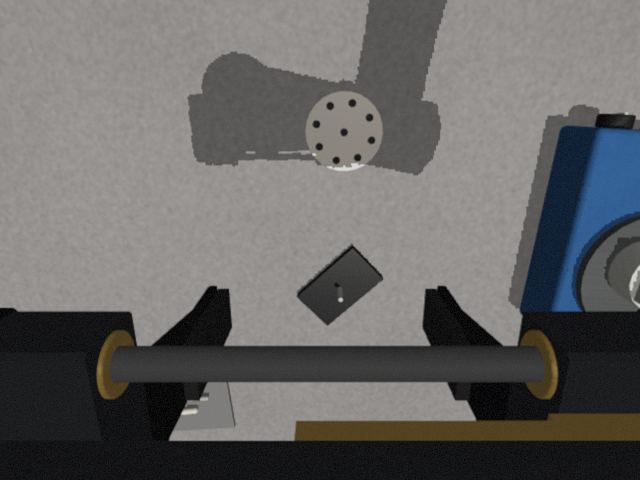

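{"method": "move_arm", "body": {
  "series": [
    [[0,0,-0.1,0.2,0.4,0,1],[0,0,-0.15,0.2,0.7,0,1],[0,0,-0.15,0.2,0.75,0,1],[0,0,-0.15,0.2,0.75,0,1],[0,0,-0.15,0.2,0.75,0,1],[0,0,-0.15,0.2,0.75,-0.2,1],[0,0,0,0.2,0.6,-0.3,1],[0,0,0,0.15,0.4,-0.3,1],[0,0,0,0.05,0.2,-0.2,1],[0,0,0,0,0,0,1],[0,0,0,0,0,0,1]]
  ]
}}

```text
time_s: 4.2
tcp_pos: [0.5856, 0.0128, 0.332]
ee_rot: [[0.009, 0.205, 0.979], [-0.002, 0.979, -0.205], [-1.0, 0.0, 0.009]]
wrist_force: [0.1, -0.2, 0.7]
gripper_width: 0.998
```

```bash

python3 - <<'E'
from h import *
look(["stopper_mid","cork_ring_mid","square_block_mid","round_block_mid","steel_plate_top"],"w2")
E
```

```text
4.2 [0.5856 0.0128 0.332 ] x [ 0.009 -0.002 -1.   ] yaw 78.16 j [  17.   17.   -2.    0.  -71. -119.] 0.998 [ 0.1 -0.2  0.7]
stopper_mid 0.97 [324. 260.] {'n': 1729, 'z': 0.2164, 'mean': array([0.5849, 0.0136]), 'rect': (array([585.7,  13.4]), array([26.2, 26.4]), 52.6), 'circ': (array([585.8,  13.2]), 13.5)}
cork_ring_mid 0.91 [327. 229.] {'n': 882, 'z': 0.1862, 'mean': array([0.577, 0.017]), 'rect': (array([580.4,  15.8]), array([36.7, 26. ]), 72.6), 'circ': (array([585.1,  14.3]), 18.5)}
square_block_mid 0.71 [329. 211.] {'n': 1222, 'z': 0.1585, 'mean': array([0.5765, 0.0164]), 'rect': (array([586.4,  13.8]), array([45.8, 46. ]), 79.8), 'circ': (array([586.4,  13.9]), 32.1)}
round_block_mid 0.91 [328. 194.] {'n': 1137, 'z': 0.1264, 'mean': array([0.5735, 0.0188]), 'rect': (array([579. ,  16.1]), array([65.3, 48.3]), 76.9), 'circ': (array([587.3,  14. ]), 32.9)}
steel_plate_top 0.77 [578.  17.] {'n': 3846, 'z': 0.0054, 'mean': array([0.4753, 0.2796]), 'rect': (array([483.8, 278.3]), array([101.7,  53.1]), 78.1), 'circ': (array([460.9, 283.1]), 50.9)}
```

View pics/w2.png

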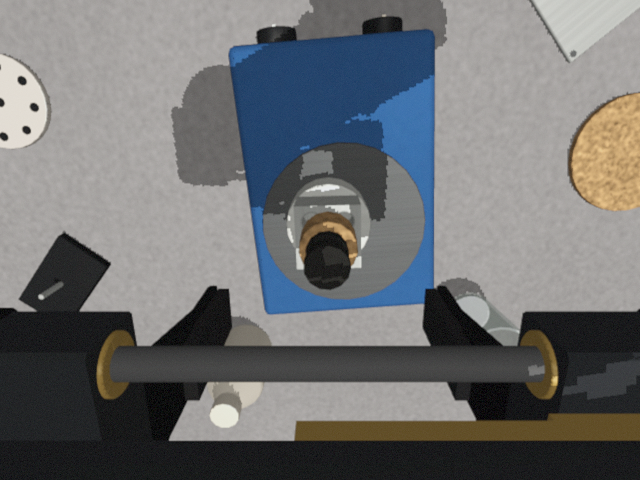

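{"method": "move_arm", "body": {
  "series": [
    [[0,0.06,0.2,0,0,-0.2,1],[0,0,0,0,0.01,-0.4,1],[0,0,0,0,0,-0.3,1],[0,0,0,0,0,-0.2,1],[0,0,0,0,0,-0.1,1],[0,0,0,0,0,0,1]]
  ]
}}

```text
time_s: 5.25
tcp_pos: [0.585, 0.0132, 0.2556]
ee_rot: [[-0.001, 0.174, 0.985], [-0.001, 0.985, -0.174], [-1.0, -0.001, -0.001]]
wrist_force: [0.2, 0.7, 0.0]
gripper_width: 0.998
```

{"method": "move_arm", "body": {
  "series": [
    [[0,0,0,0.01,0,0.08,1],[0,0,0,0,0,0,1]]
  ]
}}

```text
time_s: 5.5
tcp_pos: [0.5863, 0.0133, 0.262]
ee_rot: [[0.001, 0.173, 0.985], [-0.001, 0.985, -0.173], [-1.0, -0.001, 0.002]]
wrist_force: [0.8, -0.5, 0.3]
gripper_width: 1.004
```

{"method": "move_arm", "body": {
  "series": [
    [[0,0,0,0,0,-0.03,1],[0,0,0,0,0,0,0.6],[0,0,0,0,0,0,0.45],[0,0,0,0,0,0,0.35],[0,0,0,0,0,0,0.2],[0,0,0,0,0,0,0.2],[0,0,0,0,0,0,0.2]]
  ]
}}

```text
time_s: 6.38
tcp_pos: [0.5865, 0.0133, 0.2609]
ee_rot: [[0.003, 0.173, 0.985], [-0.0, 0.985, -0.173], [-1.0, 0.0, 0.003]]
wrist_force: [-0.9, 0.4, 0.4]
gripper_width: 0.4
```

```bash

python3 - <<'E'
from h import *
look(["stopper_mid","cork_ring_mid","square_block_mid","round_block_mid"],"w3")
E
```

```text
6.38 [0.5865 0.0133 0.2609] x [ 0.003 -0.    -1.   ] yaw 80.03 j [  17.   20.   -8.    0.  -62. -117.] 0.4 [-0.9  0.4  0.4]
stopper_mid 0.92 [326. 315.] {'n': 2580, 'z': 0.2164, 'mean': array([0.5813, 0.0143]), 'rect': (array([581.4,  14.3]), array([26.1, 18.6]), 81.9), 'circ': (array([585.2,  13.6]), 13.2)}
cork_ring_mid 0.79 [327. 272.] {'n': 1804, 'z': 0.1863, 'mean': array([0.5771, 0.0167]), 'rect': (array([581.4,  15.3]), array([36.5, 29.2]), 75.6), 'circ': (array([585.3,  14.4]), 18.9)}
square_block_mid 0.8 [327. 241.] {'n': 1845, 'z': 0.1584, 'mean': array([0.5711, 0.0168]), 'rect': (array([577.9,  15.5]), array([46.2, 29.3]), 79.9), 'circ': (array([577.7,  15.7]), 26.6)}
round_block_mid 0.82 [327. 216.] {'n': 1629, 'z': 0.1264, 'mean': array([0.5709, 0.0173]), 'rect': (array([579.2,  16.2]), array([64.9, 48.9]), 78.0), 'circ': (array([586.9,  14.3]), 32.7)}
```

View pics/w3.png

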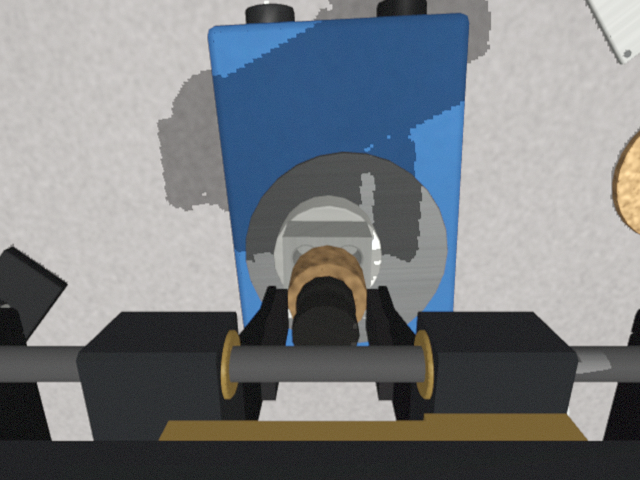

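{"method": "move_arm", "body": {
  "series": [
    [[0,0,0,0,0,0,0.2],[0,0,0,0,0,0,0.2],[0,0,0,0,0,0,0.2],[0,0,0,0,0,0,0.2]]
  ]
}}

```text
time_s: 7.12
tcp_pos: [0.5865, 0.0133, 0.2609]
ee_rot: [[0.003, 0.173, 0.985], [-0.0, 0.985, -0.173], [-1.0, 0.0, 0.003]]
wrist_force: [-0.4, 0.2, -0.2]
gripper_width: 0.297
```

{"method": "move_arm", "body": {
  "series": [
    [[0,0,0,0,0,0.2,0.2],[0,0,0,0,0,0.4,0.2],[0,0,0,-0.1,-0.2,0.2,0.2],[0,0,0,-0.25,-0.5,0,0.2],[0,0,0,-0.35,-0.65,0,0.2],[0,0,0,-0.35,-0.65,0,0.2],[0,0,0,-0.35,-0.65,0,0.2],[0,0,0,-0.35,-0.65,0,0.2],[0,0,0,-0.35,-0.65,0,0.2],[0,0,0,-0.3,-0.55,-0.3,0.2],[0,0,0,-0.2,-0.35,-0.5,0.2],[0,0,0,-0.1,-0.15,-0.5,0.2],[0,0,0,0,0,-0.3,0.2],[0,0,0,0,0,0,0.2],[0,0,0,0,0,0,0.2]]
  ]
}}

```text
time_s: 9.0
tcp_pos: [0.4108, -0.3006, 0.2196]
ee_rot: [[0.011, 0.177, 0.984], [-0.002, 0.984, -0.177], [-1.0, -0.0, 0.011]]
wrist_force: [-0.4, -0.7, -0.1]
gripper_width: 0.294
```

```bash

python3 - <<'E'
from h import *
look(["porcelain_plate_top","stopper_mid"],"w4")
E
```

```text
9.0 [ 0.4108 -0.3006  0.2196] x [ 0.011 -0.002 -1.   ] yaw 79.79 j [-18.  15. -22.  -0. -53. -82.] 0.294 [-0.4 -0.7 -0.1]
porcelain_plate_top 0.7 [352. 238.] {'n': 8867, 'z': 0.0076, 'mean': array([ 0.4269, -0.2821]), 'rect': (array([ 427.8, -282.2]), array([88.4, 83.8]), 60.2), 'circ': (array([ 430.3, -283. ]), 44.8)}
stopper_mid 0.81 [324. 316.] {'n': 2593, 'z': 0.1751, 'mean': array([ 0.4062, -0.299 ]), 'rect': (array([ 406.2, -299.1]), array([26.3, 18.3]), 80.1), 'circ': (array([ 410.5, -299.6]), 13.6)}
```

View pics/w4.png

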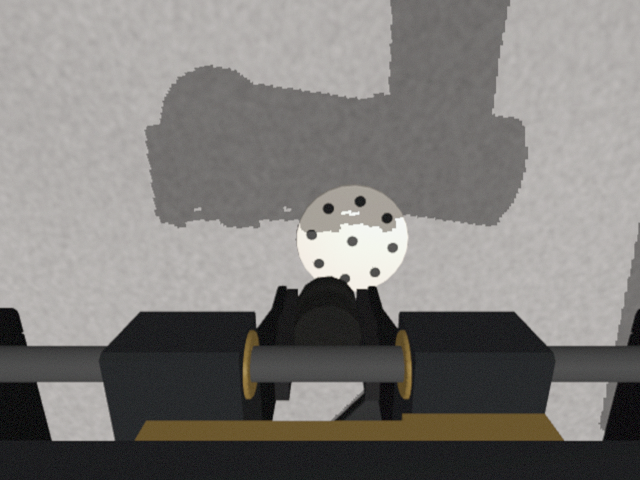

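{"method": "move_arm", "body": {
  "series": [
    [[0,0.08,0,0.16,0.14,-0.3,0.2],[0,0,0,0.16,0.13,-0.5,0.2],[0,0,0,0,0,-0.5,0.2],[0,0,0,0,0,-0.4,0.2],[0,0,0,0,0,-0.2,0.2],[0,0,0,0,0,-0.1,0.2],[0,0,0,0,0,0,0.2]]
  ]
}}

```text
time_s: 10.02
tcp_pos: [0.4347, -0.2805, 0.0941]
ee_rot: [[0.002, 0.173, 0.985], [-0.003, 0.985, -0.173], [-1.0, -0.003, 0.003]]
wrist_force: [-0.5, -0.3, 0.0]
gripper_width: 0.298
```

{"method": "move_arm", "body": {
  "series": [
    [[0,0,0,-0.07,-0.05,-0.1,0.2],[0,0,0,0,0,-0.05,0.2],[0,0,0,0,0,0,0.2]]
  ]
}}

```text
time_s: 10.4
tcp_pos: [0.431, -0.2841, 0.0862]
ee_rot: [[0.006, 0.173, 0.985], [-0.005, 0.985, -0.173], [-1.0, -0.003, 0.006]]
wrist_force: [-0.5, 0.7, 0.9]
gripper_width: 0.297
```

{"method": "move_arm", "body": {
  "series": [
    [[0,0.03,0,0,0,-0.05,0.2],[0,0,0,0,0,0,0.2]]
  ]
}}

```text
time_s: 10.65
tcp_pos: [0.4312, -0.2843, 0.0835]
ee_rot: [[0.002, 0.173, 0.985], [-0.005, 0.985, -0.173], [-1.0, -0.004, 0.003]]
wrist_force: [-1.3, -0.1, -0.5]
gripper_width: 0.296
```

{"method": "move_arm", "body": {
  "series": [
    [[0,0,0,0,0,-0.02,0.2],[0,0,0,0,0,0,0.35],[0,0,0,0,0,0,0.45],[0,0,0,0,0,0,0.6],[0,0,0,0,0,0,0.8],[0,0,0,0,0,0.2,1],[0,0,0,0,0,0.4,1],[0,0,0,0,0,0.6,1],[0,0,0,0,0,0.6,1],[0,0,0,0,0,0.6,1],[0,0,0,0,0,0.3,1],[0,0,0,0,0,0,1]]
  ]
}}

```text
time_s: 12.15
tcp_pos: [0.4306, -0.2842, 0.2548]
ee_rot: [[0.007, 0.173, 0.985], [-0.007, 0.985, -0.173], [-1.0, -0.006, 0.008]]
wrist_force: [-0.4, -0.4, -0.7]
gripper_width: 1.001
```

```bash

python3 - <<'E'
from h import *
look(["porcelain_plate_top","stopper_mid"],"w5")
E
```

```text
12.15 [ 0.4306 -0.2842  0.2548] x [ 0.007 -0.007 -1.   ] yaw 80.06 j [-15.  13. -18.   0. -58. -85.] 1.001 [-0.4 -0.4 -0.7]
porcelain_plate_top 0.97 [333. 200.] {'n': 6850, 'z': 0.0076, 'mean': array([ 0.4279, -0.2826]), 'rect': (array([ 430.1, -282.9]), array([88.5, 88.2]), 36.7), 'circ': (array([ 430.4, -283.1]), 44.8)}
stopper_mid 0.56 [327. 216.] {'n': 822, 'z': 0.0375, 'mean': array([ 0.4301, -0.2838]), 'rect': (array([ 430.8, -284.1]), array([24.9, 26.2]), 80.1), 'circ': (array([ 430.7, -284. ]), 13.3)}
```

View pics/w5.png

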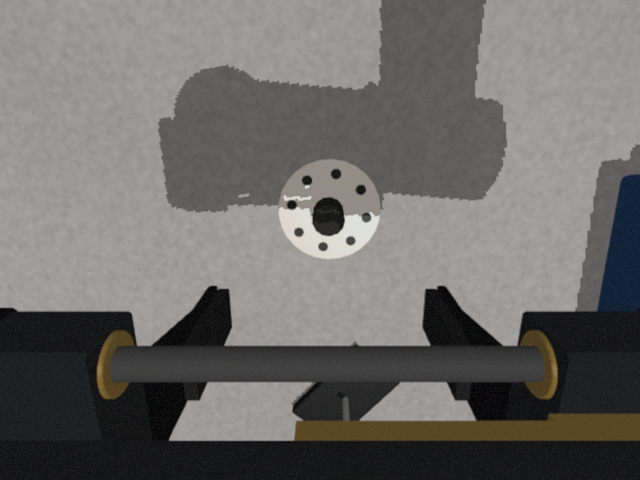

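{"method": "move_arm", "body": {
  "series": [
    [[0.05,0.05,0,0.08,0.17,0.5,1],[0,0,0,0.25,0.5,0.35,1],[0,0,0,0.35,0.65,0,1],[0,0,0,0.35,0.65,0,1],[0,0,0,0.35,0.65,0,1],[0,0,0,0.35,0.65,0,1],[0,0,0,0.35,0.65,0,1],[0,0,0,0.25,0.5,0,1],[0,0,0,0.15,0.35,0,1],[0,0,0,0.1,0.2,-0.1,1],[0,0,0,0,0,-0.1,1],[0,0,0,0,0,0,1]]
  ]
}}

```text
time_s: 13.8
tcp_pos: [0.583, 0.0235, 0.2754]
ee_rot: [[-0.038, 0.178, 0.983], [0.002, 0.984, -0.178], [-0.999, -0.004, -0.037]]
wrist_force: [-1.0, -0.6, 0.1]
gripper_width: 1.001
```

```bash

python3 - <<'E'
from h import *
look(["cork_ring_mid","square_block_mid","round_block_mid"],"w6")
E
```

```text
13.8 [0.583  0.0235 0.2754] x [-0.038  0.002 -0.999] yaw 79.76 j [  18.   20.   -5.   -1.  -67. -118.] 1.001 [-1.  -0.6  0.1]
cork_ring_mid 0.7 [308. 304.] {'n': 3141, 'z': 0.1862, 'mean': array([0.5848, 0.0145]), 'rect': (array([585.8,  14.2]), array([37.2, 37.1]), 19.1), 'circ': (array([585.9,  14.3]), 19.0)}
square_block_mid 0.6 [314. 255.] {'n': 2070, 'z': 0.1584, 'mean': array([0.5775, 0.0174]), 'rect': (array([586.5,  14. ]), array([46.1, 46.8]), 79.6), 'circ': (array([586.1,  14. ]), 32.3)}
round_block_mid 0.9 [322. 231.] {'n': 1512, 'z': 0.1263, 'mean': array([0.5733, 0.0236]), 'rect': (array([578.8,  17.1]), array([65.4, 47.2]), 70.8), 'circ': (array([587.2,  14.3]), 32.8)}
```

View pics/w6.png

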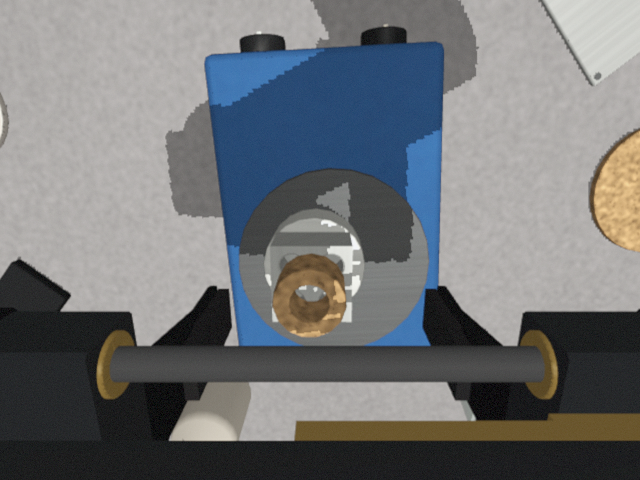

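{"method": "move_arm", "body": {
  "series": [
    [[0,-0.27,0,0.05,-0.15,0,1],[0,0,0,0,0,-0.1,1],[0,0,0,0,0,-0.1,1],[0,0,0,0,0,0,1]]
  ]
}}

```text
time_s: 14.5
tcp_pos: [0.5864, 0.0136, 0.2651]
ee_rot: [[0.005, 0.18, 0.984], [0.004, 0.984, -0.18], [-1.0, 0.004, 0.004]]
wrist_force: [-0.0, -0.2, 0.7]
gripper_width: 1.001
```

{"method": "move_arm", "body": {
  "series": [
    [[0,0.03,0,0,0.01,-0.2,1],[0,0,0,0,0,-0.2,1],[0,0,0,0,0,-0.08,0.8],[0,0,0,0,0,0,0.6]]
  ]
}}

```text
time_s: 15.0
tcp_pos: [0.5862, 0.0146, 0.2333]
ee_rot: [[-0.002, 0.179, 0.984], [0.003, 0.984, -0.179], [-1.0, 0.003, -0.002]]
wrist_force: [0.3, -0.0, 0.2]
gripper_width: 0.855
```

{"method": "move_arm", "body": {
  "series": [
    [[0,0,0,0,0,0,0.5],[0,0,0,0,0,0,0.5],[0,0,0,0,0,0,0.5],[0,0,0,0,0,0,0.3],[0,0,0,0,0,0,0.3],[0,0,0,0,0,0,0.3],[0,0,0,0,0,0,0.3]]
  ]
}}

```text
time_s: 15.88
tcp_pos: [0.5867, 0.0147, 0.2344]
ee_rot: [[0.0, 0.179, 0.984], [0.004, 0.984, -0.179], [-1.0, 0.004, -0.0]]
wrist_force: [1.2, -0.1, -0.3]
gripper_width: 0.433
```

{"method": "move_arm", "body": {
  "series": [
    [[0,0,0,0,0,0.3,0.3],[0,0,0,0,-0.1,0.5,0.3],[0,0,0,0.05,-0.4,0.2,0.3],[0,0,0,0.07,-0.6,0,0.3],[0,0,0,0.08,-0.7,0,0.3],[0,0,0,0.08,-0.7,0,0.3],[0,0,0,0.08,-0.7,0,0.3],[0,0,0,0.08,-0.7,0,0.3],[0,0,0,0.08,-0.6,-0.3,0.3],[0,0,0,0.06,-0.4,-0.5,0.3],[0,0,0,0.04,-0.25,-0.5,0.3],[0,0,0,0,-0.11,-0.4,0.3],[0,0,0,0,0,-0.2,0.3],[0,0,0,0,0,0,0.3],[0,0,0,0,0,0,0.3]]
  ]
}}

```text
time_s: 17.75
tcp_pos: [0.6245, -0.311, 0.1798]
ee_rot: [[0.003, 0.177, 0.984], [0.002, 0.984, -0.177], [-1.0, 0.003, 0.003]]
wrist_force: [0.1, -0.3, -0.3]
gripper_width: 0.43
```

```bash

python3 - <<'E'
from h import *
look(["cork_ring_mid","post_stand_top"],"w7")
E
```

```text
17.75 [ 0.6245 -0.311   0.1798] x [ 0.003  0.002 -1.   ] yaw 79.83 j [-13.  34.   4.  -0. -60. -87.] 0.43 [ 0.1 -0.3 -0.3]
cork_ring_mid 0.72 [325. 312.] {'n': 3455, 'z': 0.1316, 'mean': array([ 0.6168, -0.3087]), 'rect': (array([ 619. , -309.1]), array([37.6, 28.5]), 79.5), 'circ': (array([ 623.8, -310.3]), 19.3)}
post_stand_top 0.6 [346. 226.] {'n': 10140, 'z': 0.0115, 'mean': array([ 0.6153, -0.296 ]), 'rect': (array([ 624.2, -300.4]), array([60.2, 99.8]), 39.2), 'circ': (array([ 623.8, -300.4]), 56.9)}
```

View pics/w7.png

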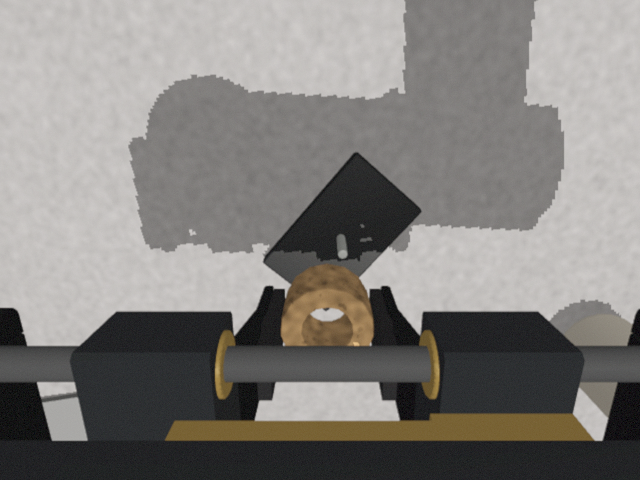

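{"method": "move_arm", "body": {
  "series": [
    [[0,0,0,0,0.165,-0.2,0.3],[0,0,0,0,0,-0.3,0.3],[0,0,0,0,0,-0.2,0.3],[0,0,0,0,0,0,0.3]]
  ]
}}

```text
time_s: 18.4
tcp_pos: [0.6241, -0.2994, 0.1352]
ee_rot: [[0.004, 0.176, 0.984], [0.003, 0.984, -0.176], [-1.0, 0.003, 0.003]]
wrist_force: [0.7, 0.6, 0.3]
gripper_width: 0.428
```

{"method": "move_arm", "body": {
  "series": [
    [[0,0,0,0,-0.02,-0.1,0.3],[0,0,0,0,0,-0.2,0.3],[0,0,0,0,0,-0.2,0.3],[0,0,0,0,0,-0.15,0.3],[0,0,0,0,0,-0.06,0.3],[0,0,0,0,0,0,0.3]]
  ]
}}

```text
time_s: 19.15
tcp_pos: [0.6242, -0.3013, 0.0893]
ee_rot: [[0.004, 0.176, 0.984], [0.002, 0.984, -0.176], [-1.0, 0.003, 0.003]]
wrist_force: [-0.5, -0.1, -0.0]
gripper_width: 0.43
```

Lower the last millimetre, release, and back off.

{"method": "move_arm", "body": {
  "series": [
    [[0,0,0,0,0,-0.025,0.3],[0,0,0,0,0,0,0.45],[0,0,0,0,0,0,0.6],[0,0,0,0,0,0,0.8],[0,0,0,0,0,0,1],[0,0,0,0,0,0.2,1],[0,0,0,0,0,0.4,1],[0,0,0,0,0,0.6,1],[0,0,0,0,0,0.6,1],[0,0,0,0,0,0.6,1],[0,0,0,0,0,0.3,1],[0,0,0,0,0,0,1]]
  ]
}}

```text
time_s: 20.65
tcp_pos: [0.6245, -0.3017, 0.2625]
ee_rot: [[0.011, 0.175, 0.984], [-0.001, 0.984, -0.175], [-1.0, 0.001, 0.011]]
wrist_force: [-0.4, -0.1, 0.0]
gripper_width: 1.001
```

```bash

python3 - <<'E'
from h import *
look(["cork_ring_mid","post_stand_top"],"w8")
E
```

```text
20.65 [ 0.6245 -0.3017  0.2625] x [ 0.011 -0.001 -1.   ] yaw 79.89 j [-12.  30.   8.  -0. -68. -88.] 1.001 [-0.4 -0.1  0. ]
cork_ring_mid 0.91 [324. 222.] {'n': 1193, 'z': 0.0394, 'mean': array([ 0.6237, -0.3003]), 'rect': (array([ 624.3, -300.4]), array([36.1, 37.2]), 79.1), 'circ': (array([ 624.4, -300.3]), 18.8)}
post_stand_top 0.7 [327. 205.] {'n': 5682, 'z': 0.0115, 'mean': array([ 0.6203, -0.2991]), 'rect': (array([ 624.4, -300.4]), array([60.3, 99.8]), 39.2), 'circ': (array([ 623.6, -300.3]), 56.2)}
```

View pics/w8.png

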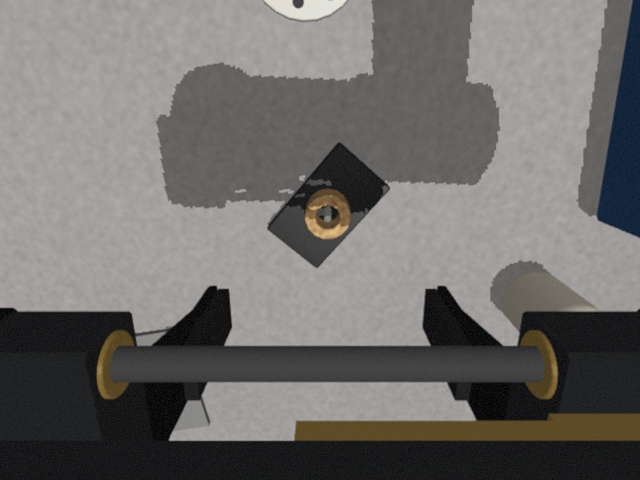

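{"method": "move_arm", "body": {
  "series": [
    [[0,0.08,0,0,0.15,0.1,1],[0,0,0,-0.05,0.4,0,1],[0,0,0,-0.08,0.65,0,1],[0,0,0,-0.08,0.7,0,1],[0,0,0,-0.08,0.7,0,1],[0,0,0,-0.08,0.7,0,1],[0,0,0,-0.08,0.7,0,1],[0,0,0,-0.08,0.5,0,1],[0,0,0,-0.06,0.35,0,1],[0,0,0,-0.04,0.23,0,1],[0,0,0,0,0,0,1],[0,0,0,0,0,0,1]]
  ]
}}

```text
time_s: 22.3
tcp_pos: [0.5809, 0.017, 0.2566]
ee_rot: [[-0.027, 0.174, 0.984], [-0.0, 0.985, -0.174], [-1.0, -0.005, -0.026]]
wrist_force: [-0.1, 0.1, 0.3]
gripper_width: 1.005
```

```bash

python3 - <<'E'
from h import *
look(["square_block_mid","round_block_mid"],"w9")
E
```

```text
22.3 [0.5809 0.017  0.2566] x [-0.027 -0.    -1.   ] yaw 80.0 j [  17.   20.   -8.   -0.  -64. -117.] 1.005 [-0.1  0.1  0.3]
square_block_mid 0.76 [323. 291.] {'n': 5718, 'z': 0.1584, 'mean': array([0.5855, 0.0142]), 'rect': (array([586.8,  14. ]), array([46.1, 47.5]), 79.8), 'circ': (array([586.5,  13.9]), 32.3)}
round_block_mid 0.88 [327. 232.] {'n': 1753, 'z': 0.1263, 'mean': array([0.572 , 0.0196]), 'rect': (array([579.2,  16.1]), array([65.2, 48.9]), 77.1), 'circ': (array([587. ,  14.6]), 33.2)}
```

View pics/w9.png

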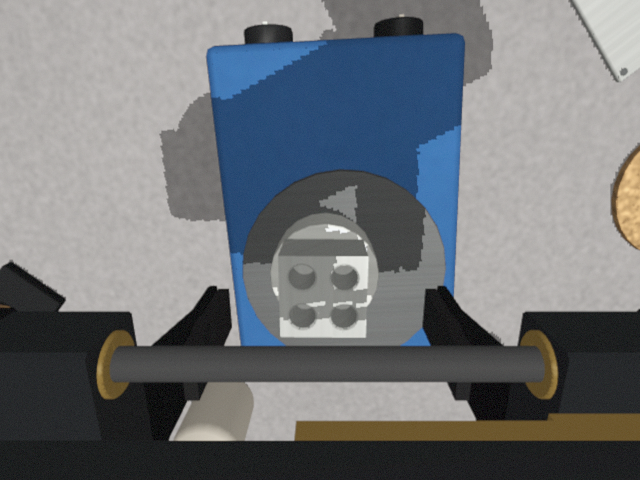

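{"method": "move_arm", "body": {
  "series": [
    [[0,-0.2,0,0.09,-0.05,-0.05,1],[0,0,0,0,0,-0.2,1],[0,0,0,0,0,-0.2,1],[0,0,0,0,0,-0.1,1],[0,0,0,0,0,0,1]]
  ]
}}

```text
time_s: 23.08
tcp_pos: [0.5861, 0.0117, 0.2207]
ee_rot: [[-0.001, 0.178, 0.984], [-0.001, 0.984, -0.178], [-1.0, -0.001, -0.001]]
wrist_force: [1.0, 0.8, 1.1]
gripper_width: 1.001
```

{"method": "move_arm", "body": {
  "series": [
    [[0,0,0,0.01,0.03,-0.18,1],[0,0,0,0,0,-0.12,0.9],[0,0,0,0,0,0,0.8]]
  ]
}}

```text
time_s: 23.45
tcp_pos: [0.5869, 0.0139, 0.2016]
ee_rot: [[-0.001, 0.177, 0.984], [-0.001, 0.984, -0.177], [-1.0, -0.001, -0.0]]
wrist_force: [-0.1, 0.2, 0.9]
gripper_width: 0.868
```

{"method": "move_arm", "body": {
  "series": [
    [[0,0,0,0,0,0,0.6],[0,0,0,0,0,0,0.6],[0,0,0,0,0,0,0.6],[0,0,0,0,0,0,0.4],[0,0,0,0,0,0,0.4],[0,0,0,0,0,0,0.4],[0,0,0,0,0,0,0.4]]
  ]
}}

```text
time_s: 24.32
tcp_pos: [0.5873, 0.0139, 0.2025]
ee_rot: [[0.001, 0.177, 0.984], [-0.0, 0.984, -0.177], [-1.0, -0.0, 0.001]]
wrist_force: [-0.0, 0.1, 0.8]
gripper_width: 0.526
```

{"method": "move_arm", "body": {
  "series": [
    [[0,0,0,0,0,0.2,0.4],[0,0,0,0,0,0.4,0.4],[0,0,0,-0.1,0.2,0.2,0.4],[0,0,0,-0.25,0.4,0,0.4],[0,0,0,-0.3,0.6,0,0.4],[0,0,0,-0.35,0.6,0,0.4],[0,0,0,-0.35,0.6,0,0.4],[0,0,0,-0.35,0.6,0,0.4],[0,0,0,-0.3,0.55,-0.1,0.4],[0,0,0,-0.25,0.45,-0.2,0.4],[0,0,0,-0.15,0.3,-0.3,0.4],[0,0,0,-0.05,0.1,-0.3,0.4],[0,0,0,0,0,-0.2,0.4],[0,0,0,0,0,0,0.4],[0,0,0,0,0,0,0.4]]
  ]
}}

```text
time_s: 26.2
tcp_pos: [0.4282, 0.2907, 0.189]
ee_rot: [[0.003, 0.175, 0.985], [0.006, 0.985, -0.175], [-1.0, 0.007, 0.001]]
wrist_force: [-0.3, 0.4, -0.2]
gripper_width: 0.528
```

```bash

python3 - <<'E'
from h import *
look(["square_block_mid","steel_plate_top","cork_mat_top"],"w10",zt={"steel_plate_top":.006})
E
```

```text
26.2 [0.4282 0.2907 0.189 ] x [ 0.003  0.006 -1.   ] yaw 79.93 j [  52.   17.  -23.   -0.  -49. -152.] 0.528 [-0.3  0.4 -0.2]
square_block_mid 0.92 [326. 303.] {'n': 7101, 'z': 0.1449, 'mean': array([0.4188, 0.2933]), 'rect': (array([427.5, 291.8]), array([46.2, 47.2]), 80.1), 'circ': (array([427.1, 291.8]), 32.2)}
steel_plate_top 0.83 [328. 221.] {'n': 14844, 'z': 0.0055, 'mean': array([0.4161, 0.2942]), 'rect': (array([436.1, 291.1]), array([111.5, 110.1]), 28.8), 'circ': (array([434. , 291.6]), 75.9)}
cork_mat_top 0.93 [372. 405.] {'n': 2091, 'z': 0.0074, 'mean': array([0.5803, 0.3032]), 'rect': (array([577.2, 305.7]), array([64.7, 38.9]), 79.1), 'circ': (array([589.1, 303.2]), 32.9)}
```

View pics/w10.png

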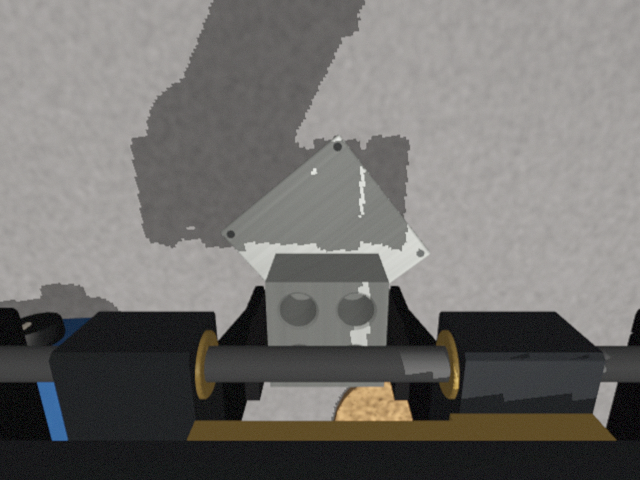

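{"method": "move_arm", "body": {
  "series": [
    [[-0.04,0,0,0.13,0,-0.3,0.4],[0,0,0,0,0,-0.5,0.4],[0,0,0,0,0,-0.4,0.4],[0,0,0,0,0,-0.2,0.4],[0,0,0,0,0,-0.15,0.4],[0,0,0,0,0,-0.1,0.4],[0,0,0,0,0,0,0.4]]
  ]
}}

```text
time_s: 27.28
tcp_pos: [0.4386, 0.2904, 0.0847]
ee_rot: [[0.005, 0.176, 0.984], [0.002, 0.984, -0.176], [-1.0, 0.002, 0.004]]
wrist_force: [0.2, 0.4, -0.9]
gripper_width: 0.527
```

{"method": "move_arm", "body": {
  "series": [
    [[0,0.03,0,-0.04,0,-0.03,0.4],[0,0,0,0,0,-0.01,0.4],[0,0,0,0,0,0,0.4]]
  ]
}}

```text
time_s: 27.65
tcp_pos: [0.4366, 0.2912, 0.0837]
ee_rot: [[0.002, 0.176, 0.984], [0.004, 0.984, -0.176], [-1.0, 0.005, 0.002]]
wrist_force: [0.1, 0.7, -1.1]
gripper_width: 0.528
```

{"method": "move_arm", "body": {
  "series": [
    [[0,0,0,0,0,-0.03,0.4],[0,0,0,0,0,0,0.4]]
  ]
}}

```text
time_s: 27.9
tcp_pos: [0.4367, 0.2913, 0.0822]
ee_rot: [[0.003, 0.176, 0.984], [0.005, 0.984, -0.176], [-1.0, 0.005, 0.002]]
wrist_force: [-0.3, -0.3, -0.9]
gripper_width: 0.522
```

{"method": "move_arm", "body": {
  "series": [
    [[0,0,0,0,0,0,0.6],[0,0,0,0,0,0,0.8],[0,0,0,0,0,0,1],[0,0,0,0,0,0,1],[0,0,0,0,0,0.2,1],[0,0,0,0,0,0.4,1],[0,0,0,0,0,0.6,1],[0,0,0,0,0,0.6,1],[0,0,0,0,0,0.5,1],[0,0,0,0,0,0.3,1],[0,0,0,0,0,0,1]]
  ]
}}

```text
time_s: 29.28
tcp_pos: [0.4368, 0.291, 0.2489]
ee_rot: [[0.008, 0.175, 0.985], [0.009, 0.985, -0.175], [-1.0, 0.01, 0.006]]
wrist_force: [0.2, -0.4, -1.0]
gripper_width: 1.002
```

```bash

python3 - <<'E'
from h import *
look(["square_block_mid","steel_plate_top","cork_mat_top","round_block_mid"],"w11",zt={"steel_plate_top":.006})
E
```

```text
29.27 [0.4368 0.291  0.2489] x [ 0.008  0.009 -1.   ] yaw 79.92 j [  51.   14.  -18.    0.  -57. -151.] 1.002 [ 0.2 -0.4 -1. ]
square_block_mid 0.61 [325. 217.] {'n': 2424, 'z': 0.0374, 'mean': array([0.435 , 0.2927]), 'rect': (array([436. , 292.5]), array([45.5, 46. ]), 79.4), 'circ': (array([435.3, 293. ]), 31.2)}
steel_plate_top 0.74 [321. 185.] {'n': 11890, 'z': 0.0055, 'mean': array([0.4297, 0.2909]), 'rect': (array([436.5, 290.5]), array([111.5, 111.1]), 28.8), 'circ': (array([435.3, 290.6]), 76.0)}
cork_mat_top 0.85 [387. 391.] {'n': 5301, 'z': 0.0075, 'mean': array([0.6134, 0.324 ]), 'rect': (array([611. , 320.5]), array([119.6, 107. ]), 14.3), 'circ': (array([609.5, 326.3]), 60.2)}
```

View pics/w11.png

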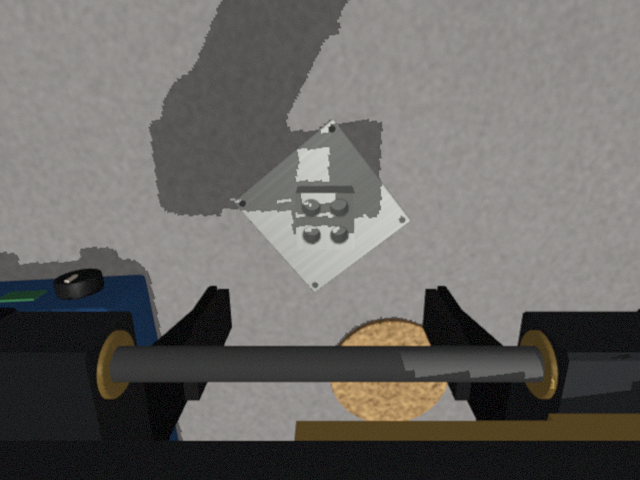

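{"method": "move_arm", "body": {
  "series": [
    [[-0.07,0.06,0,0.1,-0.2,0,1],[0,0,0,0.25,-0.45,0,1],[0,0,0,0.3,-0.6,0,1],[0,0,0,0.35,-0.6,0,1],[0,0,0,0.35,-0.6,0,1],[0,0,0,0.35,-0.6,0,1],[0,0,0,0.3,-0.55,0,1],[0,0,0,0.25,-0.45,0,1],[0,0,0,0.13,-0.28,0,1],[0,0,0,0.05,-0.15,0,1],[0,0,0,0,0,0,1],[0,0,0,0,0,0,1]]
  ]
}}

```text
time_s: 31.02
tcp_pos: [0.5845, 0.0066, 0.2376]
ee_rot: [[-0.023, 0.175, 0.984], [-0.016, 0.984, -0.175], [-1.0, -0.02, -0.02]]
wrist_force: [0.2, -0.3, 0.8]
gripper_width: 0.999
```

```bash

python3 - <<'E'
from h import *
look(["round_block_mid"],"w12")
E
```

```text
31.02 [0.5845 0.0066 0.2376] x [-0.023 -0.016 -1.   ] yaw 79.92 j [  17.   21.   -9.    1.  -61. -117.] 0.999 [ 0.2 -0.3  0.8]
round_block_mid 0.73 [344. 272.] {'n': 7116, 'z': 0.1264, 'mean': array([0.5856, 0.0146]), 'rect': (array([586.9,  14.4]), array([65.1, 65.1]), 25.5), 'circ': (array([587.4,  14.2]), 33.0)}
```

View pics/w12.png

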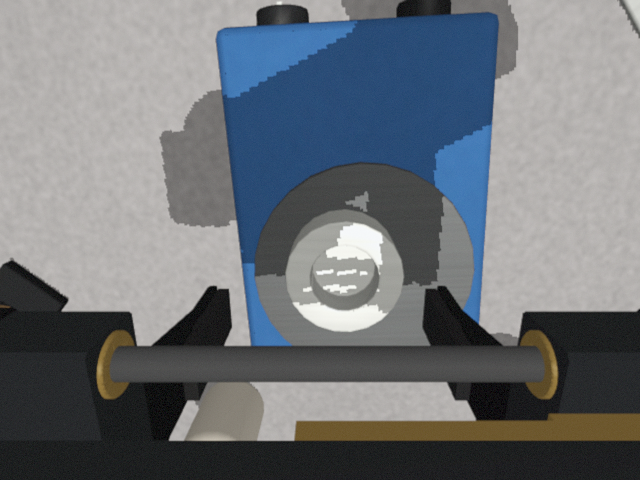

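{"method": "move_arm", "body": {
  "series": [
    [[0.11,-0.16,0,0.04,0.12,0,1],[0,0,0,0,0,-0.2,1],[0,0,0,0,0,-0.2,1],[0,0,0,0,0,0,1],[0,0,0,0,0,0,1]]
  ]
}}

```text
time_s: 31.75
tcp_pos: [0.5864, 0.0159, 0.2117]
ee_rot: [[0.0, 0.173, 0.985], [0.0, 0.985, -0.173], [-1.0, 0.001, 0.0]]
wrist_force: [-0.4, -0.2, -0.6]
gripper_width: 0.999
```

{"method": "move_arm", "body": {
  "series": [
    [[0,0,0,0.01,-0.02,-0.1,1],[0,0,0,0,0,-0.2,1],[0,0,0,0,0,-0.2,1],[0,0,0,0,0,-0.12,1],[0,0,0,0,0,-0.05,1],[0,0,0,0,0,0,1]]
  ]
}}

```text
time_s: 32.5
tcp_pos: [0.5869, 0.0143, 0.1682]
ee_rot: [[-0.0, 0.173, 0.985], [0.0, 0.985, -0.173], [-1.0, 0.0, -0.0]]
wrist_force: [-0.5, -0.9, 0.9]
gripper_width: 0.999
```

{"method": "move_arm", "body": {
  "series": [
    [[0,0,0,0,0,0,0.8],[0,0,0,0,0,0,0.8],[0,0,0,0,0,0,0.6],[0,0,0,0,0,0,0.6],[0,0,0,0,0,0,0.6],[0,0,0,0,0,0,0.6]]
  ]
}}

```text
time_s: 33.25
tcp_pos: [0.5874, 0.0144, 0.1692]
ee_rot: [[0.002, 0.173, 0.985], [0.001, 0.985, -0.173], [-1.0, 0.001, 0.001]]
wrist_force: [-0.2, 0.1, -0.6]
gripper_width: 0.759
```

{"method": "move_arm", "body": {
  "series": [
    [[0,0,0,0,0,0.2,0.6],[0,0,0,0,0,0.4,0.6],[0,0,0,0,0.15,0.3,0.6],[0,0,0,0.05,0.4,0.1,0.6],[0,0,0,0.05,0.6,0,0.6],[0,0,0,0.05,0.6,0,0.6],[0,0,0,0.05,0.6,0,0.6],[0,0,0,0.05,0.6,0,0.6],[0,0,0,0.05,0.6,0,0.6],[0,0,0,0.05,0.6,0,0.6],[0,0,0,0.02,0.45,-0.1,0.6],[0,0,0,0,0.3,-0.2,0.6],[0,0,0,0,0.15,-0.3,0.6],[0,0,0,0,0,-0.2,0.6],[0,0,0,0,0,0,0.6],[0,0,0,0,0,0,0.6]]
  ]
}}

```text
time_s: 35.25
tcp_pos: [0.6058, 0.3232, 0.1817]
ee_rot: [[-0.007, 0.179, 0.984], [-0.002, 0.984, -0.179], [-1.0, -0.004, -0.007]]
wrist_force: [0.2, 0.6, -2.5]
gripper_width: 0.76
```

```bash

python3 - <<'E'
from h import *
look(["round_block_mid","cork_mat_top"],"w13",zt={"cork_mat_top":.008})
E
```

```text
35.25 [0.6058 0.3232 0.1817] x [-0.007 -0.002 -1.   ] yaw 79.69 j [  41.   33.    2.   -0.  -60. -142.] 0.76 [ 0.2  0.6 -2.5]
round_block_mid 0.56 [324. 307.] {'n': 10537, 'z': 0.139, 'mean': array([0.5978, 0.3252]), 'rect': (array([605.1, 324.9]), array([65.8, 63.4]), 8.9), 'circ': (array([605.3, 323.6]), 33.1)}
cork_mat_top 0.56 [340. 212.] {'n': 12914, 'z': 0.0075, 'mean': array([0.5883, 0.3319]), 'rect': (array([594.7, 330.5]), array([119. ,  87.8]), 75.3), 'circ': (array([609.6, 326.5]), 59.7)}
```

View pics/w13.png

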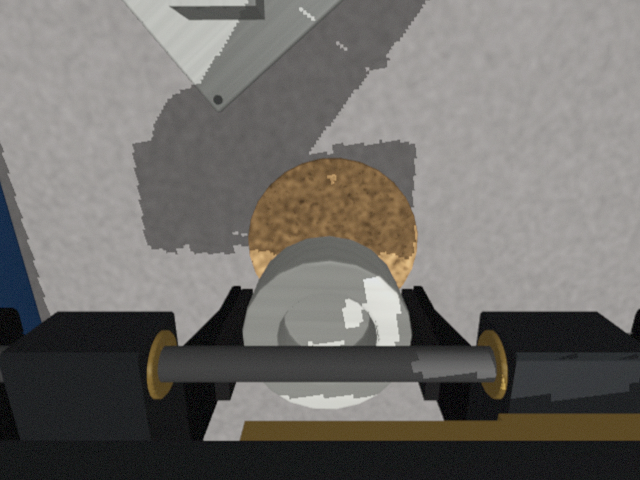

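{"method": "move_arm", "body": {
  "series": [
    [[0,-0.05,0,0.07,0.045,-0.3,0.6],[0,0,0,0,0,-0.5,0.6],[0,0,0,0,0,-0.35,0.6],[0,0,0,0,0,-0.2,0.6],[0,0,0,0,0,-0.1,0.6],[0,0,0,0,0,-0.1,0.6],[0,0,0,0,0,0,0.6]]
  ]
}}

```text
time_s: 36.28
tcp_pos: [0.6131, 0.3269, 0.0932]
ee_rot: [[0.011, 0.179, 0.984], [0.005, 0.984, -0.18], [-1.0, 0.007, 0.009]]
wrist_force: [-0.1, -0.8, -2.1]
gripper_width: 0.754
```

{"method": "move_arm", "body": {
  "series": [
    [[-0.035,0.08,0,-0.04,0,-0.08,0.6],[0,0,0,0,0,-0.05,0.6],[0,0,0,0,0,0,0.6]]
  ]
}}

```text
time_s: 36.65
tcp_pos: [0.611, 0.3273, 0.0862]
ee_rot: [[0.001, 0.179, 0.984], [0.002, 0.984, -0.179], [-1.0, 0.002, 0.0]]
wrist_force: [-0.0, 0.8, -3.0]
gripper_width: 0.76
```

{"method": "move_arm", "body": {
  "series": [
    [[0,0,0,0,0,-0.05,0.6],[0,0,0,0,0,0,0.6]]
  ]
}}

```text
time_s: 36.9
tcp_pos: [0.6111, 0.3274, 0.0832]
ee_rot: [[0.001, 0.179, 0.984], [0.002, 0.984, -0.179], [-1.0, 0.002, 0.001]]
wrist_force: [0.8, 0.6, -2.8]
gripper_width: 0.759
```

{"method": "move_arm", "body": {
  "series": [
    [[0,0,0,0,0,-0.02,0.6],[0,0,0,0,0,0,0.8],[0,0,0,0,0,0,1],[0,0,0,0,0,0,1],[0,0,0,0,0,0,1],[0,0,0,0,0,0.2,1],[0,0,0,0,0,0.4,1],[0,0,0,0,0,0.6,1],[0,0,0,0,0,0.6,1],[0,0,0,0,0,0.5,1],[0,0,0,0,0,0.3,1],[0,0,0,0,0,0,1],[0,0,0,0,0,0,1]]
  ]
}}

```text
time_s: 38.52
tcp_pos: [0.6121, 0.3276, 0.2508]
ee_rot: [[0.009, 0.178, 0.984], [0.007, 0.984, -0.178], [-1.0, 0.008, 0.008]]
wrist_force: [-0.4, -0.0, -0.2]
gripper_width: 1.003
```

```bash

python3 - <<'E'
from h import *
look(["round_block_mid","cork_mat_top"],"w14",zt={"cork_mat_top":.008})
look(["square_block_mid","round_block_mid","stopper_mid","cork_ring_mid","beaker","wash_bottle"],"s14",c="scene")
E
```

```text
38.52 [0.6121 0.3276 0.2508] x [ 0.009  0.007 -1.   ] yaw 79.75 j [  41.   30.    8.    0.  -67. -142.] 1.003 [-0.4 -0.  -0.2]
round_block_mid 0.57 [321. 220.] {'n': 3495, 'z': 0.0394, 'mean': array([0.6098, 0.3284]), 'rect': (array([610.8, 328.1]), array([64.3, 63.9]), 6.2), 'circ': (array([611.3, 328.4]), 32.9)}
cork_mat_top 0.61 [307. 180.] {'n': 9033, 'z': 0.0075, 'mean': array([0.6015, 0.3265]), 'rect': (array([609.9, 326.3]), array([118.9, 118.6]), 83.4), 'circ': (array([610.2, 326.5]), 60.0)}
38.67 [0.6122 0.3276 0.2502] x [ 0.009  0.006 -1.   ] yaw 79.76 j [  41.   30.    8.    0.  -67. -142.] 1.003 [-0.  -1.2 -0.5]
square_block_mid 0.66 [242. 239.] {'n': 363, 'z': 0.0114, 'mean': array([ 0.6311, -0.292 ]), 'rect': (array([ 628.9, -296.2]), array([ 60.9, 101.2]), 38.9), 'circ': (array([ 628.4, -295.7]), 57.2)}
round_block_mid 0.7 [436. 394.] {'n': 651, 'z': 0.0387, 'mean': array([0.616 , 0.3311]), 'rect': (array([615.5, 330.3]), array([66. , 63.7]), 42.6), 'circ': (array([614.6, 330.2]), 33.8)}
stopper_mid 0.64 [304. 201.] {'n': 59, 'z': 0.036, 'mean': array([ 0.435 , -0.2794]), 'rect': (array([ 435.3, -280.8]), array([27.5, 25. ]), 33.2), 'circ': (array([ 435.8, -280.4]), 16.6)}
cork_ring_mid 0.79 [240. 228.] {'n': 100, 'z': 0.0384, 'mean': array([ 0.6294, -0.2954]), 'rect': (array([ 628.3, -296.4]), array([36.4, 34.1]), 56.2), 'circ': (array([ 628.4, -296.8]), 20.7)}
beaker 0.7 [306. 362.] {'n': 267, 'z': 0.0881, 'mean': array([0.7667, 0.1492]), 'rect': (array([766. , 149.6]), array([67.7, 64.5]), 56.2), 'circ': (array([764.5, 149.8]), 34.9)}
wash_bottle 0.6 [305. 361.] {'n': 272, 'z': 0.0883, 'mean': array([0.7656, 0.1499]), 'rect': (array([765.6, 149.8]), array([67.7, 65.4]), 56.2), 'circ': (array([764.5, 149.8]), 34.9)}
```

View pics/w14.png

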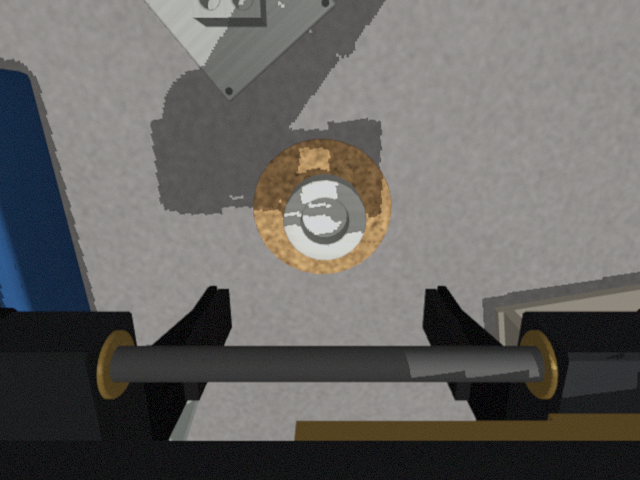

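View pics/s14.png

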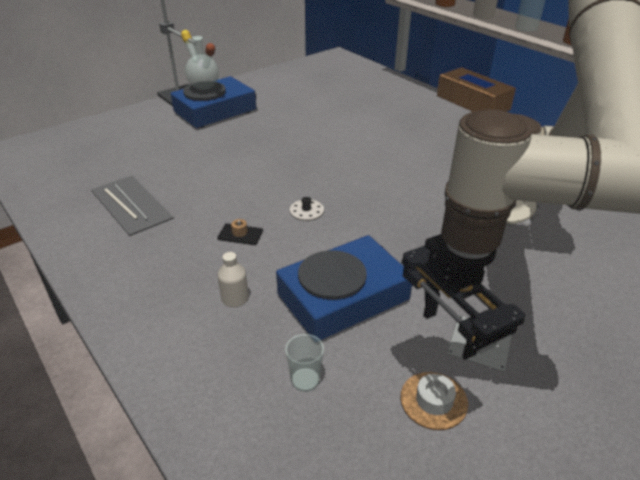

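All four parts stand in place: round block at (435,394) on the mat, ring at (240,228), stopper at (306,203). The square block is hidden by the arm in this scene view, but the wrist picture shows it on its plate. The beaker and bottle haven't moved, and the gripper is clear, so I'll hand in.

```bash
python3 -c "
from station import r
print(r.sense()['joint_velocities'].round(1)); print(r.finish_job())"
```

```text
[ 0.  -0.2  0.   0.  -0.  -0.1]
the job is handed in; nothing more can be done
None
```

I took the stack apart from the top, set every part upright in its own place, let go of everything, and handed the job in at about 39 s of the 115 s. `finish_job` gives no verdict.

| Part | Place | Distance off centre (wrist camera, after release) | Top height |
|---|---|---|---|
| Stopper | porcelain plate | about 1 mm | 37.5 mm (nominal 38) |
| Cork ring | post stand | under 1 mm, post through the bore | 39.4 mm (nominal 40) |
| Square block | steel plate | about 2 mm | 37.4 mm (nominal 38) |
| Round block | cork mat | about 2 mm | 39.4 mm (nominal 40) |

- **Last look:** the beaker was within about 1 mm of its starting position. The bottle stood at the same spot in the picture, judged by eye. The gripper was empty and well clear of everything.
- **Camera disagreement:** the scene camera puts everything about 4–5 mm away from where the wrist camera does, for parts and places alike. I used the wrist camera, because its heights matched the stated ones to within about 1 mm.
- **Failed detections:** in the last scene picture the square block was hidden by the arm, so its "detection" there was really the post stand. The network also reported the beaker as the wash bottle. I relied on the wrist camera for the square block.

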